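Share snack pots evenly on a two-tray balance and cover both trays

ROBOT

A 6-joint arm with a two-finger parallel gripper is mounted at the origin on the work surface. World frame = base frame: x ahead of the robot, y to its left, z up, the work surface at z = 0. Lengths are in m, angles in rad, forces in N, time in s.
With the tool pointing down it reaches from about 0.325 to 0.775 m from the base axis. Payload 5.5 kg.
Tool frame: the origin (TCP) lies on the centre line of the jaws, within the pads' length; the fingertips stand 22 mm ahead of it and the grasp point (between the pads) lies 3 mm ahead of it; z points along the fingers, y is the line along which they close (so a half turn about z gives the same grasp; the last joint's range is limited). The gripper opens to 88 mm and grips with 3 to 60 N. Pads are 20 mm wide; open, the fingers measure 115 mm over their backs; the gripper's body (75 mm by 178 mm) begins 61 mm behind the grasp point.
Start: joints at [-1.278, 0.091, 1.231, -0, 1.82, -0.057], TCP at [0.206, -0.564, 0.245] pointing down, gripper open.
Joint ranges: [-2.87, 2.87], [-0.86, 2.18], [0.17, 2.46], [-1.51, 4.65], [0.06, 2.69], [-2.65, 2.65]. Speed limits (rad/s): [2.57, 2.57, 3.01, 3.14, 3.14, 3.14].

INTERFACE

Orientations are given as a rotation vector (axis times angle).
In Python, from workcell import bot gives the robot as it stands. The module is installed in compiled form; this text tells all that it offers.
- The arm moves only by the shell command python3 -m pendant 'ROWS'. ROWS is JSON, a list of rows, each an object with "gripper": the closure, from 0 (fully open) to 1 (shut); "travel": the shift along the world's x, y, z in m, a list of three; "twist": the turn about the world's z in rad. A call has 1 to 8 rows; each row is the pose to reach, as a shift and turn from the pose commanded when the call began; what a row does not reach only later rows make up. A row lasts 1/10 s, in which the tool goes at most 50 mm and 8.59 degrees, less where a joint would pass 70% of its speed; a pose out of reach is approached as far as the arm can. A call with a gripper value outside its range is refused whole. The fingers move at their own pace and stop on an object; the grip force is fixed at half the most. Time passes only in rows, so rows that repeat a pose let the fingers close. It gives the time, the measured TCP pose, the force, the opening and the grip force at its end, in the units of the state.
- bot.observe(): the state, without advancing time (a new reading comes with each control period).
- bot.snapshot(name): name is "side" or "top" or "wrist"; returns a dict with "img" (420x560x3 uint8, red, green, blue), "K" (3x3 intrinsics, pixels), "extrinsics" (4x4, takes a point from world to camera coordinates). Camera axes: x right, y down, z forward; pixel columns grow to the right and rows downward; lengths in m; the calibration is good to about 2 mm. A picture is of the moment at which its call begins. There is no depth.
- bot.sign_off(): hands the job in; it is judged then, once.
The state is a dict: "time_s": time; "joint_pos": joint angles; "joint_velocities": joint speeds; "tau": joint torques, N m; "position": TCP position; "ee_rot": TCP orientation; "force": force on the tool from outside, world axes, zero at the start; "ft_torque": the same for the moment, N m; "grip_width": opening from 0.0 (shut) to 1.0 (fully open); "gripper_force": force on a finger pad.
Only numpy, scipy, OpenCV 4.12 (cv2) and the standard library are available. Lean on these libraries where they do the work, as an engineer would, in place of code of your own. Each camera call takes 0.05 s, during which the arm holds its last target. There are 200 camera calls.

TASK

Share all the snack pots, the large ones in one tray of the balance and the small ones on the board, between the two trays until both trays sit level. Once they are level, set a cover onto each tray so that it sits fully seated and flat, with the balance still level at the end. Leave the duck bowl and the pink jar standing where they are.

Things in the scene. Friction and masses are not known exactly. Their poses are not given: they have to be found in the camera images.
- tray_left_floor (a point): Centre of the inner floor of the balance's left tray (+y side): open aluminium tray, inside 172 (its x) x 108 (its y) x 44 mm deep, walls 4 mm, rim 44 mm above this point. z up, y towards the robot's left. Floor 66 mm above the board when level; stays horizontal as it moves. Tray centres 162 mm apart along y; the fixed housing between them is 38 mm wide, its top 36 mm above this point when level.
- tray_left (a joint): Height of the left tray in m: 0 level, positive risen, negative sunk; stops at +-0.008. The right tray moves the opposite way. Sprung: each 22 g of difference shifts them about 4.5 mm from level, wherever in a tray the load stands; settles in 1.5 s. A red needle on each end of the housing leans to the lower tray.
- tray_right_floor (a point): Centre of the inner floor of the balance's right tray (-y side): open aluminium tray, inside 172 (its x) x 108 (its y) x 44 mm deep, walls 4 mm, rim 44 mm above this point. z up, y towards the robot's left. Floor 66 mm above the board when level; stays horizontal as it moves. Tray centres 162 mm apart along y; the fixed housing between them is 38 mm wide, its top 36 mm above this point when level.
- tray_right (a joint): Height of the right tray in m: 0 level, positive risen, negative sunk; stops at +-0.008. The left tray moves the opposite way. Sprung: each 22 g of difference shifts them about 4.5 mm from level, wherever in a tray the load stands; settles in 1.5 s. A red needle on each end of the housing leans to the lower tray.
- large1_mid (a point): Centre of a large closed snack pot, a white square block 36 x 36 x 30 mm high (z up), about 44 g. Two to four of the four large pots are present; all start in one tray, standing in a 2 x 2 pattern 86 mm apart along the tray's x and 52 mm along its y.
- large2_mid (a point): Centre of a large closed snack pot, a white square block 36 x 36 x 30 mm high (z up), about 44 g. Two to four of the four large pots are present; all start in one tray, standing in a 2 x 2 pattern 86 mm apart along the tray's x and 52 mm along its y.
- large3_mid (a point): Centre of a large closed snack pot, a white square block 36 x 36 x 30 mm high (z up), about 44 g. Two to four of the four large pots are present; all start in one tray, standing in a 2 x 2 pattern 86 mm apart along the tray's x and 52 mm along its y.
- large4_mid (a point): Centre of a large closed snack pot, a white square block 36 x 36 x 30 mm high (z up), about 44 g. Two to four of the four large pots are present; all start in one tray, standing in a 2 x 2 pattern 86 mm apart along the tray's x and 52 mm along its y.
- small1_mid (a point): Centre of a small closed snack pot, a white block 18 (its x) x 36 (its y) x 30 mm high (z up), about 22 g, half as heavy as a large one; all four are present and start on the board.
- small2_mid (a point): Centre of a small closed snack pot, a white block 18 (its x) x 36 (its y) x 30 mm high (z up), about 22 g, half as heavy as a large one; all four are present and start on the board.
- small3_mid (a point): Centre of a small closed snack pot, a white block 18 (its x) x 36 (its y) x 30 mm high (z up), about 22 g, half as heavy as a large one; all four are present and start on the board.
- small4_mid (a point): Centre of a small closed snack pot, a white block 18 (its x) x 36 (its y) x 30 mm high (z up), about 22 g, half as heavy as a large one; all four are present and start on the board.
- cover_a_grip (a point): Centre of the wooden grip bar of a grey tray cover (150 g; two alike, either fits either tray, either way round). Bar 60 (its x) x 12 (y) x 24 mm high on a plate 190 x 126 x 5 mm; under the plate a block 164 x 100 x 6 mm fits inside the tray walls with 4 mm to spare all round. This point is 23 mm above the underside, 61 mm above the tray floor when seated. z up.
- cover_b_grip (a point): Centre of the wooden grip bar of a grey tray cover (150 g; two alike, either fits either tray, either way round). Bar 60 (its x) x 12 (y) x 24 mm high on a plate 190 x 126 x 5 mm; under the plate a block 164 x 100 x 6 mm fits inside the tray walls with 4 mm to spare all round. This point is 23 mm above the underside, 61 mm above the tray floor when seated. z up.
- bowl: Bystander: white ceramic bowl with ducks, 120 mm across, 55 mm high; origin under its centre, z up.
- snack_jar: Bystander: closed pink snack jar, 70 mm across, 85 mm high; origin under its centre, z up.
There are look-alikes about, which are no part of the job. What is shaped like the part that bears large3_mid but blue or red is not meant.

How it is judged:
By the outcome, as a careful person would: the job done as asked, in the order asked, and still so for the second after the job is handed in, with the robot touching nothing.
Of large1, large2, large3, large4 only 2 to 4 are there at a start; the rules pass over those that are not, and their reading is None.
At some moment in a run one of small1, small2, small3, small4 may be knocked a few centimetres aside while the robot is not near it.
Once in a run the grip may slacken for a moment while it holds something.
It also fails if it takes over 208 s, if anything falls off the work surface, if the arm or the gripper's body presses on something with over 40 N, if the wrist force passes 120 N, or if a joint passes its speed limit or range.

## Working session

There is one attempt and no reset: what is moved stays moved. The work goes in short steps, Python scripts to look and compute and a shell command to move; the robot and the scene stay as the last step left them, time stands still between calls to the robot, and variables do not carry over. Pictures are saved under pics/ and viewed, at most 14 in all, crops included, and the job is handed in when it is done.

```bash
mkdir -p pics; cat > h.py <<'E'
import numpy as np, cv2
from workcell import bot
def snap(n,f=None):
    s=bot.snapshot(n)
    if f: cv2.imwrite('pics/'+f,s['img'][:,:,::-1])
    return s
def ray(s,u,v,z):
    K=np.array(s['K']);T=np.array(s['extrinsics']);R=T[:3,:3];c=-R.T@T[:3,3]
    d=R.T@np.linalg.inv(K)@np.array([u,v,1.]);return c+d*(z-c[2])/d[2]
def proj(s,p):
    T=np.array(s['extrinsics']);q=np.array(s['K'])@(T[:3,:3]@np.array(p)+T[:3,3]);return q[:2]/q[2]
E
python3 - <<'E'
from h import *
t=snap('top','top0.png');s=snap('side','side0.png')
for x in(t,s):
    T=np.array(x['extrinsics']);print(-T[:3,:3].T@T[:3,3],T[2,:3],x['K'][0])
print(bot.observe())
E
```

```text
[0.4326316  0.00116401 0.97540126] [ 0.15304288  0.0199491  -0.98801817] [387.24272673   0.         283.94990074]
[ 0.0887428  -0.50623525  0.51077849] [ 0.59392312  0.601534   -0.53423981] [414.61942801   0.         275.19260641]
{'time_s': 0.1, 'joint_pos': array([-1.27768104e+00,  9.18375443e-02,  1.23176586e+00,  1.92605050e-05,
        1.81974725e+00, -5.67040008e-02]), 'joint_velocities': array([ 0.00036252, -0.00133227, -0.00270843,  0.00054585, -0.00164989,
       -0.00030624]), 'tau': array([ 3.64935993e-03, -4.47857738e+01, -4.07570672e+01,  7.01898686e-02,
        2.83443031e-02, -1.26026416e-04]), 'position': array([ 0.20557875, -0.56346167,  0.24358734]), 'ee_rot': array([-3.09193650e+00, -5.46400445e-01,  2.96371713e-04]), 'force': array([-0.51967914, -0.11963027,  0.23391607]), 'ft_torque': array([-0.00750201, -0.00081871,  0.00769074]), 'gripper_force': 0.0, 'grip_width': 0.9980703856768046}
```

View pics/top0.png

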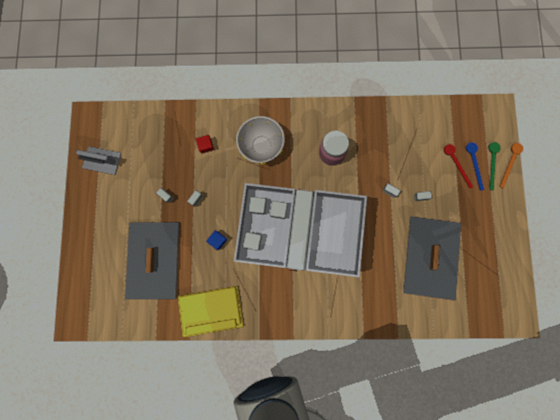

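View pics/side0.png

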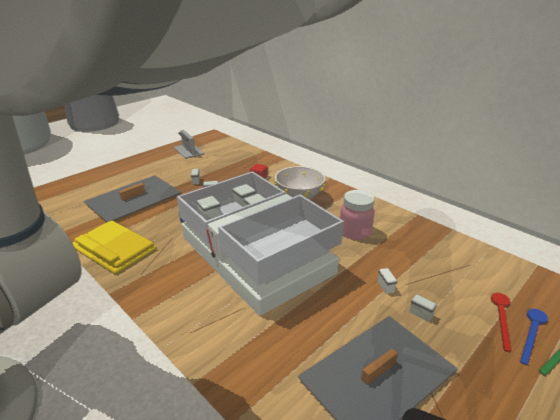

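```bash
python3 - <<'E'
from h import *
t=snap('top');im=t['img'];hsv=cv2.cvtColor(im,cv2.COLOR_RGB2HSV)
cv2.imwrite('pics/crop1.png',cv2.resize(im[125:315,100:480],None,fx=2.1,fy=2.1,interpolation=cv2.INTER_CUBIC)[:,:,::-1])
def rect(mask,z,lo,hi,name,roi):
    m=np.zeros_like(mask);a,b,c,d=roi;m[b:d,a:c]=mask[b:d,a:c]
    cs,_=cv2.findContours(m,cv2.RETR_EXTERNAL,cv2.CHAIN_APPROX_NONE)
    for k in cs:
        A=cv2.contourArea(k)
        if lo<A<hi:
            w=np.array([ray(t,*p[0],z)[:2] for p in k],np.float32)
            r=cv2.minAreaRect(w);mm=cv2.moments(k)
            print(name,A,np.round([mm['m10']/mm['m00'],mm['m01']/mm['m00']],1),np.round(r[0],4),np.round(r[1],3),round(r[2],1))
H,S,V=cv2.split(hsv)
w=((S<40)&(V>165)).astype(np.uint8)*255
rect(w,.030,20,400,'white-board',(140,170,235,230));rect(w,.030,20,400,'white-board',(375,170,450,230))
rect(w,.088,60,800,'tray',(240,185,300,270))
rect(((H<15)&(S>110)).astype(np.uint8)*255,.035,20,400,'bar',(135,235,165,280));rect(((H<15)&(S>110)).astype(np.uint8)*255,.035,20,400,'bar',(425,235,445,280))
g=((S<70)&(V<110)).astype(np.uint8)*255
rect(g,.011,1500,9000,'cover',(110,205,195,310));rect(g,.011,1500,9000,'cover',(390,205,470,310))
for p in [(165,195),(195,198),(257,205),(278,209),(253,241),(275,245),(340,230),(300,230),(150,250),(150,285)]: print(p,hsv[p[1],p[0]])
E
```

```text
white-board 43.0 [392.  189.3] [ 0.6199 -0.2478] [0.03  0.011] 58.9
tray 169.5 [293.9 256.9] [ 0.4597 -0.0015] [0.025 0.054] 89.0
bar 114.0 [149.1 260.8] [0.4537 0.3478] [0.058 0.017] 2.3
bar 114.5 [434.8 257.4] [ 0.453  -0.3385] [0.016 0.059] 80.8
cover 3737.5 [151.9 260.3] [0.4552 0.3509] [0.126 0.188] 89.5
cover 3879.0 [432.2 257.9] [ 0.4527 -0.3413] [0.125 0.189] 81.5
(165, 195) [ 50  15 158]
(195, 198) [ 47  14 159]
(257, 205) [ 53  13 157]
(278, 209) [ 49  13 156]
(253, 241) [ 47  11 158]
(275, 245) [120   7 153]
(340, 230) [105   6 162]
(300, 230) [ 51  11 157]
(150, 250) [ 14 155 112]
(150, 285) [98 12 83]
```

View pics/crop1.png

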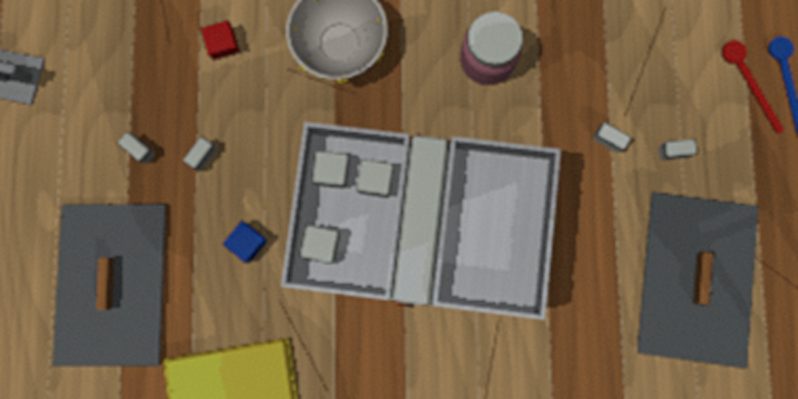

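The crop shows three large white pots in the left tray (top pixels 257,205; 278,209; 253,241), the 4th slot empty. Small pots are at 165,195; 195,198; 392,190; 423,196. Look-alikes: the red block (205,144), the blue block (216,240), the pink jar's white lid (335,142) and the white housing (300,230); none of these is a white pot. Plan: the left tray gets 2 large + 1 small, the right tray gets 1 large + 3 small.

```bash
cat >> h.py <<'E'
def rects(s,mask,z,roi,lo=20,hi=1e5,k=0):
    m=np.zeros_like(mask);a,b,c,d=roi;m[b:d,a:c]=mask[b:d,a:c]
    if k: m=cv2.morphologyEx(m,cv2.MORPH_OPEN,np.ones((k,k),np.uint8))
    out=[]
    for c in cv2.findContours(m,cv2.RETR_EXTERNAL,cv2.CHAIN_APPROX_NONE)[0]:
        if lo<cv2.contourArea(c)<hi:
            w=np.array([ray(s,*p[0],z)[:2] for p in c],np.float32);r=cv2.minAreaRect(w);(l,h),g=r[1],r[2]
            if l<h: l,h,g=h,l,g+90   # g = angle of long side from world x
            mm=cv2.moments(c)
            out.append((int(cv2.contourArea(c)),np.round([mm['m10']/mm['m00'],mm['m01']/mm['m00']],1),np.round(r[0],4),np.round([l,h],3),round((g+90)%180-90,1)))
            print(*out[-1])
    return out
def warm(s,vmin=130):
    H,S,V=cv2.split(cv2.cvtColor(s['img'],cv2.COLOR_RGB2HSV))
    return ((H>25)&(H<85)&(S>=7)&(S<45)&(V>vmin)).astype(np.uint8)*255
E
python3 - <<'E'
from h import *
t=snap('top');w=warm(t)
print('small');rects(t,w,.030,(140,175,235,225));rects(t,w,.030,(375,175,450,225))
print('housing/pots z.102/.088');rects(t,w,.102,(284,180,320,290),500);rects(t,w,.088,(240,185,290,268),80)
H,S,V=cv2.split(cv2.cvtColor(t['img'],cv2.COLOR_RGB2HSV))
print('rims');m=((S<30)&(V>60)).astype(np.uint8)*255
rects(t,m,.106,(225,175,390,300),800)
print(ray(t,245,184,.102),ray(t,366,196,.118),ray(t,360,276,.118),ray(t,235,263,.102))
E
```

```text
small
62 [193.5 197.1] [0.6076 0.2455] [0.033 0.014] -37.8
63 [162.8 194.4] [0.6157 0.3233] [0.033 0.015] 50.2
59 [424.  194.9] [ 0.6043 -0.325 ] [0.03  0.015] 89.1
50 [391.4 188.4] [ 0.6199 -0.2475] [0.034 0.016] 58.2
housing/pots z.102/.088
892 [300.8 222.2] [ 0.5179 -0.016 ] [0.178 0.035] -7.7
184 [251.5 240.8] [0.4925 0.0947] [0.035 0.033] -12.0
175 [277.7 208.8] [0.5666 0.0334] [0.033 0.033] 80.3
167 [256.7 204.6] [0.5771 0.0826] [0.033 0.032] 82.8
rims
9751 [301.2 229.5] [ 0.5186 -0.0182] [0.281 0.183] 82.4
[0.62325897 0.10815823 0.102     ] [ 0.58800477 -0.16565472  0.118     ] [ 0.41170533 -0.14503487  0.118     ] [0.44292117 0.1298212  0.102     ]
```

```bash
R='x'; python3 -m pendant '[{"gripper":0,"travel":[0.18,0.3,0],"twist":0.54},{"gripper":0.43,"travel":[0.18,0.3,0],"twist":0.54},{"gripper":0.43,"travel":[0.18,0.3,0],"twist":0.54},{"gripper":0.43,"travel":[0.18,0.3,0],"twist":0.54},{"gripper":0.43,"travel":[0.18,0.3,0],"twist":0.54},{"gripper":0.43,"travel":[0.18,0.3,0],"twist":0.54},{"gripper":0.43,"travel":[0.18,0.3,0],"twist":0.54},{"gripper":0.43,"travel":[0.18,0.3,0],"twist":0.54}]'
python3 -m pendant '[{"gripper":0.43,"travel":[0.18,0.3,0],"twist":0.54},{"gripper":0.43,"travel":[0.18,0.3,0],"twist":0.54},{"gripper":0.43,"travel":[0.18,0.3,0],"twist":0.54},{"gripper":0.43,"travel":[0.18,0.3,0],"twist":0.54},{"gripper":0.43,"travel":[0.18,0.3,0],"twist":0.54},{"gripper":0.43,"travel":[0.18,0.3,0],"twist":0.54},{"gripper":0.43,"travel":[0.18,0.3,0],"twist":0.54},{"gripper":0.43,"travel":[0.18,0.3,0],"twist":0.54}]'
cat >> h.py <<'E'
from scipy.spatial.transform import Rotation as Rot
def st(x=None,y=None,z=None,c=None):
    o=bot.observe();p=o['position'];yv=Rot.from_rotvec(o['ee_rot']).as_matrix()[:,1]
    a=(np.degrees(np.arctan2(yv[1],yv[0]))+90)%180-90
    print('t',round(o['time_s'],1),'p',np.round(p,4),'close',round(a,1),'w',round(o['grip_width']*88,1),'F',np.round(o['force'],1),'q',np.round(o['joint_pos'],2))
    if x is not None: print('d',np.round(np.array([x,y,z])-p,4),'tw',round(np.radians((c-a+90)%180-90),3))
E
python3 - <<'E'
from h import *
s=snap('wrist','w1.png');st(.5646,.0337,.0835,-7.8)
print([proj(s,p).round() for p in [(.5666,.0334,.088),(.5771,.0826,.088),(.4925,.0947,.088)]])
E
```

```text
time_s: 1.0
position: [0.3881, -0.259, 0.2449]
ee_rot: [-2.83, -1.363, -0.003]
force: [-0.7, -0.2, -0.9]
grip_width: 0.57
gripper_force: 0.0
time_s: 1.8
position: [0.5672, 0.0404, 0.2426]
ee_rot: [-2.365, -2.064, 0.001]
force: [-0.3, -0.4, 0.2]
grip_width: 0.571
gripper_force: 0.0
t 1.9 p [0.5663 0.038  0.2431] close -7.9 w 50.2 F [-0.4  0.4 -1.3] q [ 0.01  0.01  1.32 -0.    1.82  0.14]
d [-0.0017 -0.0043 -0.1596] tw 0.001
[array([280., 209.]), array([284., 156.]), array([189., 155.])]
```

View pics/w1.png

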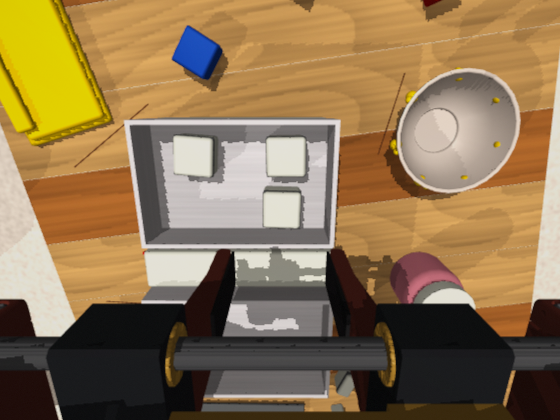

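The wrist picture agrees with the top view: pots at (282,209), (286,156) and (193,156) against predictions within 2–4 px. I'll grasp the pot at (282,209).

```bash
python3 -m pendant '[{"gripper":0.43,"travel":[-0.001,-0.003,-0.05],"twist":0},{"gripper":0.43,"travel":[-0.001,-0.003,-0.10],"twist":0},{"gripper":0.43,"travel":[-0.001,-0.003,-0.135],"twist":0},{"gripper":0.43,"travel":[-0.001,-0.003,-0.158],"twist":0},{"gripper":0.43,"travel":[-0.001,-0.003,-0.158],"twist":0},{"gripper":0.8,"travel":[-0.001,-0.003,-0.158],"twist":0},{"gripper":0.8,"travel":[-0.001,-0.003,-0.158],"twist":0},{"gripper":0.8,"travel":[-0.001,-0.003,-0.158],"twist":0}]'
python3 -m pendant '[{"gripper":0.8,"travel":[0,0,0],"twist":0},{"gripper":0.8,"travel":[0,0,0.02],"twist":0},{"gripper":0.8,"travel":[0,0,0.06],"twist":0},{"gripper":0.8,"travel":[0,0,0.1],"twist":0},{"gripper":0.8,"travel":[0,0,0.1],"twist":0}]'
python3 -c "
from h import *
st(.468,-.0637,.103,-7.8)"
```

```text
time_s: 2.65
position: [0.5653, 0.0327, 0.0884]
ee_rot: [2.371, 2.057, 0.002]
force: [-0.7, -1.4, 2.4]
grip_width: 0.409
gripper_force: 30.0
time_s: 3.15
position: [0.567, 0.0335, 0.1943]
ee_rot: [2.366, 2.055, 0.014]
force: [-0.2, -0.3, 0.5]
grip_width: 0.409
gripper_force: 30.0
t 3.1 p [0.567  0.0335 0.1943] close -8.1 w 36.0 F [-0.2 -0.3  0.5] q [-0.   -0.01  1.42  0.    1.72  0.14]
d [-0.099  -0.0972 -0.0913] tw 0.005
```

```bash
python3 -m pendant '[{"gripper":0.8,"travel":[-0.03,-0.03,0.0],"twist":0},{"gripper":0.8,"travel":[-0.065,-0.065,0.0],"twist":0},{"gripper":0.8,"travel":[-0.097,-0.097,0.0],"twist":0},{"gripper":0.8,"travel":[-0.097,-0.097,0.0],"twist":0},{"gripper":0.8,"travel":[-0.097,-0.097,-0.04],"twist":0},{"gripper":0.8,"travel":[-0.097,-0.097,-0.07],"twist":0},{"gripper":0.8,"travel":[-0.097,-0.097,-0.08],"twist":0},{"gripper":0.8,"travel":[-0.097,-0.097,-0.08],"twist":0}]'
python3 -m pendant '[{"gripper":0.8,"travel":[0,0,0],"twist":0},{"gripper":0.43,"travel":[0,0,0],"twist":0},{"gripper":0.43,"travel":[0,0,0],"twist":0},{"gripper":0.43,"travel":[0,0,0],"twist":0},{"gripper":0.43,"travel":[0,0,0.04],"twist":0},{"gripper":0.43,"travel":[0,0,0.08],"twist":0},{"gripper":0.43,"travel":[0,0,0.12],"twist":0},{"gripper":0.43,"travel":[0,0,0.12],"twist":0}]'
python3 - <<'E'
from h import *
st(.6043,-.325,.15,-1)
t=snap('top');w=warm(t);rects(t,w,.030,(140,175,235,225));rects(t,w,.030,(375,175,450,225));print('L');rects(t,w,.088,(240,185,290,268),80);print('R');rects(t,w,.104,(310,190,368,268),80)
E
```

```text
time_s: 3.95
position: [0.4669, -0.063, 0.1049]
ee_rot: [-2.37, -2.058, 0.003]
force: [-0.3, -0.1, -0.6]
grip_width: 0.407
gripper_force: 30.0
time_s: 4.75
position: [0.4696, -0.0641, 0.2339]
ee_rot: [2.366, 2.054, 0.011]
force: [-0.2, 0.0, -0.1]
grip_width: 0.572
gripper_force: 0.0
t 4.8 p [ 0.4696 -0.0641  0.2339] close -8.1 w 50.3 F [-0.2  0.  -0.1] q [-0.21 -0.26  1.58  0.    1.81 -0.07]
d [ 0.1347 -0.2609 -0.0839] tw 0.124
62 [193.5 197.2] [0.6075 0.2454] [0.033 0.015] -37.8
64 [162.7 194.4] [0.6157 0.3233] [0.033 0.015] 50.2
27 [413.9 222.3] [ 0.5365 -0.2971] [0.026 0.015] 66.7
103 [386.4 220.8] [ 0.5438 -0.2337] [0.063 0.022] 87.3
59 [424.6 194.9] [ 0.6043 -0.3241] [0.032 0.015] 89.1
52 [392.  188.8] [ 0.6198 -0.2476] [0.033 0.016] 58.2
L
102 [256.9 202.4] [0.5815 0.0822] [0.034 0.026] 80.9
R
2505 [342.4 236.6] [ 0.5005 -0.1154] [0.124 0.123] 77.5
```

```bash
python3 -m pendant '[{"gripper":0.5,"travel":[0.03,-0.037,0],"twist":-0.1},{"gripper":0.5,"travel":[0.06,-0.074,-0.02],"twist":-0.2},{"gripper":0.5,"travel":[0.09,-0.11,-0.05],"twist":-0.3},{"gripper":0.5,"travel":[0.12,-0.147,-0.08],"twist":-0.42},{"gripper":0.5,"travel":[0.152,-0.184,-0.11],"twist":-0.42},{"gripper":0.5,"travel":[0.152,-0.184,-0.13],"twist":-0.42},{"gripper":0.5,"travel":[0.152,-0.184,-0.13],"twist":-0.42},{"gripper":0.5,"travel":[0.152,-0.184,-0.13],"twist":-0.42}]'
python3 - <<'E'
from h import *
st(.6198,-.2476,.027,-32)
s=snap('wrist','w2.png');print(proj(s,(.6198,-.2476,.03)))
rects(s,warm(s,120),.03,(0,0,560,300),300)
E
```

```text
time_s: 5.6
position: [0.6185, -0.247, 0.0947]
ee_rot: [-2.747, -1.517, 0.004]
force: [0.2, -0.1, 1.2]
grip_width: 0.496
gripper_force: 0.0
t 5.6 p [ 0.6185 -0.247   0.0947] close -32.2 w 43.7 F [ 0.2 -0.1  1.2] q [-0.43  0.29  1.27  0.    1.58  0.13]
d [ 0.0013 -0.0006 -0.0677] tw 0.003
[281.13037868 238.5474928 ]
1109 [284.7 235.8] [ 0.6225 -0.2476] [0.035 0.017] 58.7
3169 [117.6  92. ] [ 0.587  -0.1135] [0.105 0.015] 82.2
```

```bash
python3 -m pendant '[{"gripper":0.5,"travel":[0.002,0,-0.035],"twist":0},{"gripper":0.5,"travel":[0.002,0,-0.06],"twist":0},{"gripper":0.5,"travel":[0.002,0,-0.067],"twist":0},{"gripper":0.5,"travel":[0.002,0,-0.067],"twist":0},{"gripper":0.95,"travel":[0.002,0,-0.067],"twist":0},{"gripper":0.95,"travel":[0.002,0,-0.067],"twist":0},{"gripper":0.95,"travel":[0.002,0,-0.067],"twist":0},{"gripper":0.95,"travel":[0.002,0,-0.067],"twist":0}]'
python3 -m pendant '[{"gripper":0.95,"travel":[0,0,0.01],"twist":0},{"gripper":0.95,"travel":[0,0,0.05],"twist":0},{"gripper":0.95,"travel":[0,0,0.10],"twist":0.05},{"gripper":0.95,"travel":[0,0,0.15],"twist":0.2},{"gripper":0.95,"travel":[-0.015,0.05,0.16],"twist":0.3},{"gripper":0.95,"travel":[-0.03,0.1,0.16],"twist":0.42},{"gripper":0.95,"travel":[-0.05,0.14,0.16],"twist":0.42},{"gripper":0.95,"travel":[-0.066,0.172,0.16],"twist":0.42}]'
python3 -m pendant '[{"gripper":0.95,"travel":[0,0,0],"twist":0},{"gripper":0.95,"travel":[0,0,0],"twist":0}]'
python3 -c "
from h import *
st(.5552,-.0755,.103,-7.8)"
```

```text
time_s: 6.45
position: [0.6222, -0.2479, 0.031]
ee_rot: [2.748, 1.519, 0.002]
force: [-0.1, -0.4, 4.8]
grip_width: 0.2
gripper_force: 30.0
time_s: 7.25
position: [0.5546, -0.0733, 0.1907]
ee_rot: [2.371, 2.061, 0.002]
force: [0.8, -0.3, 1.1]
grip_width: 0.202
gripper_force: 30.0
time_s: 7.45
position: [0.5557, -0.0754, 0.1907]
ee_rot: [2.37, 2.06, 0.001]
force: [0.2, 0.1, -0.8]
grip_width: 0.2
gripper_force: 30.0
t 7.5 p [ 0.5557 -0.0754  0.1907] close -8.0 w 17.6 F [ 0.2  0.1 -0.8] q [-0.2  -0.02  1.44 -0.    1.72 -0.06]
d [-0.0005 -0.0001 -0.0877] tw 0.004
```

```bash
python3 -m pendant '[{"gripper":0.95,"travel":[0,0,-0.04],"twist":0},{"gripper":0.95,"travel":[0,0,-0.075],"twist":0},{"gripper":0.95,"travel":[0,0,-0.085],"twist":0},{"gripper":0.95,"travel":[0,0,-0.085],"twist":0},{"gripper":0.6,"travel":[0,0,-0.085],"twist":0},{"gripper":0.6,"travel":[0,0,-0.085],"twist":0},{"gripper":0.6,"travel":[0,0,-0.085],"twist":0},{"gripper":0.6,"travel":[0,0,-0.085],"twist":0}]'
python3 -m pendant '[{"gripper":0.6,"travel":[0,0,0.04],"twist":0},{"gripper":0.6,"travel":[0,0,0.08],"twist":0},{"gripper":0.5,"travel":[0.008,-0.045,0.085],"twist":0.05},{"gripper":0.5,"travel":[0.017,-0.09,0.085],"twist":0.12},{"gripper":0.5,"travel":[0.025,-0.14,0.07],"twist":0.12},{"gripper":0.5,"travel":[0.034,-0.185,0.05],"twist":0.12},{"gripper":0.5,"travel":[0.043,-0.22,0.02],"twist":0.12},{"gripper":0.5,"travel":[0.049,-0.249,-0.01],"twist":0.12}]'
python3 -m pendant '[{"gripper":0.5,"travel":[0,0,0],"twist":0},{"gripper":0.5,"travel":[0,0,0],"twist":0}]'
python3 - <<'E'
from h import *
st(.6043,-.3245,.0295,-1)
s=snap('wrist');print(proj(s,(.6043,-.3245,.03)))
rects(s,warm(s,120),.03,(150,150,400,300),300)
E
```

```text
time_s: 8.25
position: [0.5562, -0.0758, 0.1059]
ee_rot: [2.371, 2.058, 0.002]
force: [-0.9, 0.1, -0.7]
grip_width: 0.398
gripper_force: 0.0
time_s: 9.05
position: [0.605, -0.3274, 0.0943]
ee_rot: [2.245, 2.195, 0.0]
force: [0.8, 0.0, 0.1]
grip_width: 0.503
gripper_force: 0.0
time_s: 9.25
position: [0.6042, -0.3246, 0.0938]
ee_rot: [-2.244, -2.195, 0.0]
force: [0.5, 0.9, 0.9]
grip_width: 0.502
gripper_force: 0.0
t 9.2 p [ 0.6042 -0.3246  0.0938] close -1.3 w 44.2 F [0.5 0.9 0.9] q [-0.54  0.34  1.21  0.    1.59 -0.52]
d [ 0.0001  0.0001 -0.0643] tw 0.004
[278.74904594 238.61417019]
1123 [281.7 238.2] [ 0.6064 -0.3248] [0.035 0.017] -85.2
```

```bash
python3 -m pendant '[{"gripper":0.5,"travel":[0.002,0,-0.035],"twist":0.1},{"gripper":0.5,"travel":[0.002,0,-0.058],"twist":0.1},{"gripper":0.5,"travel":[0.002,0,-0.064],"twist":0.1},{"gripper":0.5,"travel":[0.002,0,-0.064],"twist":0.1},{"gripper":0.95,"travel":[0.002,0,-0.064],"twist":0.1},{"gripper":0.95,"travel":[0.002,0,-0.064],"twist":0.1},{"gripper":0.95,"travel":[0.002,0,-0.064],"twist":0.1},{"gripper":0.95,"travel":[0.002,0,-0.064],"twist":0.1}]'
python3 -m pendant '[{"gripper":0.95,"travel":[0,0,0.01],"twist":0},{"gripper":0.95,"travel":[0,0,0.05],"twist":0},{"gripper":0.95,"travel":[0,0,0.10],"twist":-0.1},{"gripper":0.95,"travel":[0,0,0.15],"twist":-0.2},{"gripper":0.95,"travel":[-0.014,0.048,0.16],"twist":-0.21},{"gripper":0.95,"travel":[-0.029,0.096,0.16],"twist":-0.21},{"gripper":0.95,"travel":[-0.043,0.14,0.16],"twist":-0.21},{"gripper":0.95,"travel":[-0.058,0.18,0.16],"twist":-0.21}]'
python3 -m pendant '[{"gripper":0.95,"travel":[0,0.016,0],"twist":0},{"gripper":0.95,"travel":[0,0.016,0],"twist":0}]'
python3 -c "
from h import *
st(.548,-.1291,.1015,-7.8)"
```

```text
time_s: 10.1
position: [0.6071, -0.325, 0.0319]
ee_rot: [2.131, 2.306, 0.001]
force: [-0.7, 0.2, 5.5]
grip_width: 0.202
gripper_force: 30.0
time_s: 10.9
position: [0.5479, -0.1428, 0.1916]
ee_rot: [2.361, 2.071, 0.001]
force: [0.2, -0.0, -0.3]
grip_width: 0.207
gripper_force: 30.0
time_s: 11.1
position: [0.5489, -0.1271, 0.1918]
ee_rot: [2.358, 2.074, 0.002]
force: [0.7, -1.2, -1.1]
grip_width: 0.203
gripper_force: 30.0
t 11.1 p [ 0.5489 -0.1271  0.1918] close -7.3 w 17.8 F [ 0.7 -1.2 -1.1] q [-0.29 -0.01  1.43  0.    1.72 -0.16]
d [-0.0009 -0.002  -0.0903] tw -0.008
```

```bash
python3 -m pendant '[{"gripper":0.95,"travel":[-0.001,-0.001,-0.04],"twist":0},{"gripper":0.95,"travel":[-0.001,-0.001,-0.078],"twist":0},{"gripper":0.95,"travel":[-0.001,-0.001,-0.088],"twist":0},{"gripper":0.95,"travel":[-0.001,-0.001,-0.088],"twist":0},{"gripper":0.6,"travel":[-0.001,-0.001,-0.088],"twist":0},{"gripper":0.6,"travel":[-0.001,-0.001,-0.088],"twist":0},{"gripper":0.6,"travel":[-0.001,-0.001,-0.088],"twist":0},{"gripper":0.6,"travel":[-0.001,-0.001,-0.088],"twist":0}]'
python3 -m pendant '[{"gripper":0.6,"travel":[0,0,0.04],"twist":0},{"gripper":0.6,"travel":[0,0,0.085],"twist":0},{"gripper":0.5,"travel":[0.008,0.045,0.085],"twist":0.14},{"gripper":0.5,"travel":[0.016,0.09,0.085],"twist":0.28},{"gripper":0.5,"travel":[0.024,0.135,0.085],"twist":0.42},{"gripper":0.5,"travel":[0.032,0.18,0.085],"twist":0.56},{"gripper":0.5,"travel":[0.040,0.225,0.085],"twist":0.70},{"gripper":0.5,"travel":[0.048,0.27,0.085],"twist":0.84}]'
python3 -m pendant '[{"gripper":0.5,"travel":[0.005,0.04,0],"twist":0.1},{"gripper":0.5,"travel":[0.011,0.08,-0.03],"twist":0.2},{"gripper":0.5,"travel":[0.011,0.105,-0.06],"twist":0.2},{"gripper":0.5,"travel":[0.011,0.105,-0.09],"twist":0.2},{"gripper":0.5,"travel":[0.011,0.105,-0.09],"twist":0.2},{"gripper":0.5,"travel":[0.011,0.105,-0.09],"twist":0.2}]'
python3 - <<'E'
from h import *
t=snap('top');w=warm(t);rects(t,w,.030,(140,175,235,225))
st(.6075,.2454,.0295,52)
s=snap('wrist');print(proj(s,(.6075,.2454,.03)))
rects(s,warm(s,120),.03,(150,150,400,300),300)
E
```

```text
time_s: 11.9
position: [0.5482, -0.1299, 0.104]
ee_rot: [2.361, 2.07, 0.002]
force: [0.4, 0.2, -0.4]
grip_width: 0.399
gripper_force: 0.0
time_s: 12.7
position: [0.5958, 0.1423, 0.1884]
ee_rot: [1.303, 2.857, 0.001]
force: [0.9, 0.1, 0.5]
grip_width: 0.5
gripper_force: 0.0
time_s: 13.3
position: [0.6065, 0.2451, 0.098]
ee_rot: [-1.021, -2.971, 0.001]
force: [0.1, -0.2, 0.7]
grip_width: 0.498
gripper_force: 0.0
245 [173.5 192.4] [0.6222 0.2963] [0.098 0.021] 18.8
t 13.3 p [0.6073 0.2451 0.0997] close 52.0 w 43.8 F [0.8 0.3 0.8] q [ 0.33  0.25  1.31 -0.    1.58 -0.58]
d [ 0.0002  0.0003 -0.0702] tw -0.001
[279.48472078 233.85123681]
1055 [278.7 233.5] [0.6074 0.2449] [0.035 0.017] -36.0
1105 [376.  176.6] [0.6151 0.3203] [0.032 0.017] 49.8
```

```bash
python3 -m pendant '[{"gripper":0.5,"travel":[0,0,-0.035],"twist":0},{"gripper":0.5,"travel":[0,0,-0.06],"twist":0},{"gripper":0.5,"travel":[0,0,-0.069],"twist":0},{"gripper":0.5,"travel":[0,0,-0.069],"twist":0},{"gripper":0.95,"travel":[0,0,-0.069],"twist":0},{"gripper":0.95,"travel":[0,0,-0.069],"twist":0},{"gripper":0.95,"travel":[0,0,-0.069],"twist":0},{"gripper":0.95,"travel":[0,0,-0.069],"twist":0}]'
python3 -m pendant '[{"gripper":0.95,"travel":[0,0,0.01],"twist":0},{"gripper":0.95,"travel":[0,0,0.05],"twist":-0.1},{"gripper":0.95,"travel":[0,0,0.10],"twist":-0.22},{"gripper":0.95,"travel":[0,0,0.15],"twist":-0.36},{"gripper":0.95,"travel":[-0.018,-0.046,0.15],"twist":-0.5},{"gripper":0.95,"travel":[-0.036,-0.092,0.15],"twist":-0.64},{"gripper":0.95,"travel":[-0.055,-0.138,0.15],"twist":-0.78},{"gripper":0.95,"travel":[-0.073,-0.184,0.15],"twist":-0.92}]'
python3 -m pendant '[{"gripper":0.95,"travel":[-0.009,-0.023,0],"twist":-0.122},{"gripper":0.95,"travel":[-0.009,-0.023,0],"twist":-0.122},{"gripper":0.95,"travel":[-0.009,-0.023,0],"twist":-0.122}]'
python3 - <<'E'
from h import *
st(.5255,.0382,.0985,-7.8)
snap('wrist','w3.png')
E
```

```text
time_s: 14.2
position: [0.6073, 0.2456, 0.03]
ee_rot: [1.02, 2.97, 0.002]
force: [-0.2, 0.6, 4.2]
grip_width: 0.205
gripper_force: 30.0
time_s: 15.0
position: [0.5326, 0.0599, 0.1796]
ee_rot: [2.239, 2.203, 0.001]
force: [0.6, -0.1, 0.8]
grip_width: 0.201
gripper_force: 30.0
time_s: 15.3
position: [0.5248, 0.0383, 0.1795]
ee_rot: [2.363, 2.07, 0.002]
force: [0.8, -0.0, 0.7]
grip_width: 0.204
gripper_force: 30.0
t 15.3 p [0.5248 0.0383 0.1795] close -7.6 w 18.0 F [ 0.8 -0.   0.7] q [ 0.01 -0.11  1.55  0.    1.7   0.14]
d [ 0.0007 -0.0001 -0.081 ] tw -0.004
```

View pics/w3.png

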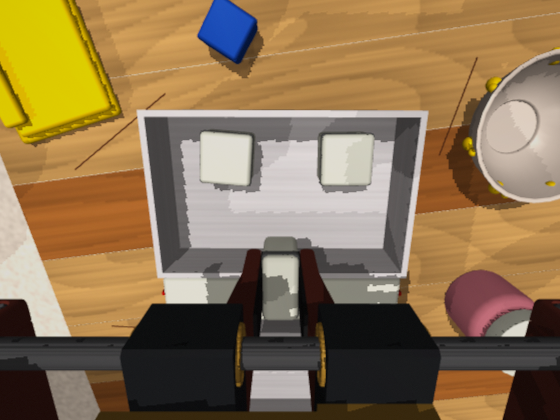

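The picture shows the small pot held at (281,285), with the two large pots at (227,158) and (347,160) clear of the drop spot.

```bash
python3 -m pendant '[{"gripper":0.95,"travel":[0,0,-0.04],"twist":0},{"gripper":0.95,"travel":[0,0,-0.07],"twist":0},{"gripper":0.95,"travel":[0,0,-0.081],"twist":0},{"gripper":0.95,"travel":[0,0,-0.081],"twist":0},{"gripper":0.6,"travel":[0,0,-0.081],"twist":0},{"gripper":0.6,"travel":[0,0,-0.081],"twist":0},{"gripper":0.6,"travel":[0,0,-0.081],"twist":0},{"gripper":0.6,"travel":[0,0,-0.081],"twist":0}]'
python3 -m pendant '[{"gripper":0.6,"travel":[0,0,0.04],"twist":0},{"gripper":0.6,"travel":[0,0,0.085],"twist":0},{"gripper":0.5,"travel":[0.014,0.045,0.085],"twist":-0.1},{"gripper":0.5,"travel":[0.029,0.09,0.085],"twist":-0.2},{"gripper":0.5,"travel":[0.043,0.135,0.085],"twist":-0.3},{"gripper":0.5,"travel":[0.058,0.18,0.085],"twist":-0.4},{"gripper":0.5,"travel":[0.072,0.225,0.07],"twist":-0.5},{"gripper":0.5,"travel":[0.09,0.265,0.04],"twist":-0.56}]'
python3 -m pendant '[{"gripper":0.5,"travel":[0,0.019,-0.04],"twist":0},{"gripper":0.5,"travel":[0,0.019,-0.04],"twist":0},{"gripper":0.5,"travel":[0,0.019,-0.04],"twist":0}]'
python3 - <<'E'
from h import *
t=snap('top');w=warm(t);rects(t,w,.030,(140,175,235,225))
st(.6157,.3233,.0295,-40)
s=snap('wrist');print(proj(s,(.6157,.3233,.03)))
rects(s,warm(s,120),.03,(150,150,400,300),300)
E
```

```text
time_s: 16.15
position: [0.5252, 0.0383, 0.0988]
ee_rot: [2.363, 2.068, 0.002]
force: [0.3, 0.3, -1.1]
grip_width: 0.398
gripper_force: 0.0
time_s: 16.95
position: [0.615, 0.3041, 0.1427]
ee_rot: [-2.845, -1.331, -0.011]
force: [0.1, 0.1, 0.2]
grip_width: 0.5
gripper_force: 0.0
time_s: 17.25
position: [0.613, 0.3195, 0.0987]
ee_rot: [2.843, 1.336, -0.004]
force: [-0.5, -0.3, 0.5]
grip_width: 0.499
gripper_force: 0.0
42 [161.2 193.1] [0.6187 0.327 ] [0.024 0.014] 45.4
t 17.3 p [0.6141 0.3193 0.1011] close -39.7 w 43.7 F [-0.5  0.2  1.2] q [ 0.43  0.35  1.18 -0.    1.6   1.12]
d [ 0.0016  0.004  -0.0716] tw -0.005
[276.78332557 230.07486858]
1005 [280.  226.8] [0.6181 0.3228] [0.034 0.017] 50.3
```

```bash
python3 -m pendant '[{"gripper":0.5,"travel":[0.003,0.003,-0.035],"twist":0},{"gripper":0.5,"travel":[0.003,0.003,-0.06],"twist":0},{"gripper":0.5,"travel":[0.003,0.003,-0.07],"twist":0},{"gripper":0.5,"travel":[0.003,0.003,-0.07],"twist":0},{"gripper":0.95,"travel":[0.003,0.003,-0.07],"twist":0},{"gripper":0.95,"travel":[0.003,0.003,-0.07],"twist":0},{"gripper":0.95,"travel":[0.003,0.003,-0.07],"twist":0},{"gripper":0.95,"travel":[0.003,0.003,-0.07],"twist":0}]'
python3 -m pendant '[{"gripper":0.95,"travel":[0,0,0.01],"twist":0},{"gripper":0.95,"travel":[0,0,0.05],"twist":0.1},{"gripper":0.95,"travel":[0,0,0.10],"twist":0.2},{"gripper":0.95,"travel":[0,0,0.15],"twist":0.3},{"gripper":0.95,"travel":[-0.015,-0.043,0.16],"twist":0.4},{"gripper":0.95,"travel":[-0.03,-0.086,0.16],"twist":0.5},{"gripper":0.95,"travel":[-0.045,-0.129,0.16],"twist":0.56},{"gripper":0.95,"travel":[-0.06,-0.172,0.16],"twist":0.56}]'
python3 -m pendant '[{"gripper":0.95,"travel":[-0.015,-0.043,0],"twist":0},{"gripper":0.95,"travel":[-0.031,-0.086,0],"twist":0},{"gripper":0.95,"travel":[-0.047,-0.13,0],"twist":0},{"gripper":0.95,"travel":[-0.063,-0.175,0],"twist":0},{"gripper":0.95,"travel":[-0.079,-0.22,0],"twist":0},{"gripper":0.95,"travel":[-0.096,-0.268,0],"twist":0},{"gripper":0.95,"travel":[-0.096,-0.268,0],"twist":0},{"gripper":0.95,"travel":[-0.096,-0.268,0],"twist":0}]'
python3 - <<'E'
from h import *
st(.4608,-.1173,.1025,-7.8)
snap('wrist','w4.png')
E
```

```text
time_s: 18.15
position: [0.6172, 0.3232, 0.0309]
ee_rot: [2.844, 1.335, 0.003]
force: [0.0, -0.1, 4.6]
grip_width: 0.205
gripper_force: 30.0
time_s: 18.95
position: [0.5558, 0.1496, 0.1904]
ee_rot: [2.361, 2.071, 0.001]
force: [1.2, -1.0, 0.1]
grip_width: 0.203
gripper_force: 30.0
time_s: 19.75
position: [0.4603, -0.1179, 0.1902]
ee_rot: [2.367, 2.065, 0.001]
force: [0.6, -0.1, -0.2]
grip_width: 0.205
gripper_force: 30.0
t 19.8 p [ 0.4603 -0.1179  0.1902] close -7.8 w 18.0 F [ 0.6 -0.1 -0.2] q [-0.32 -0.25  1.65  0.    1.74 -0.19]
d [ 0.0005  0.0006 -0.0877] tw -0.0
```

View pics/w4.png

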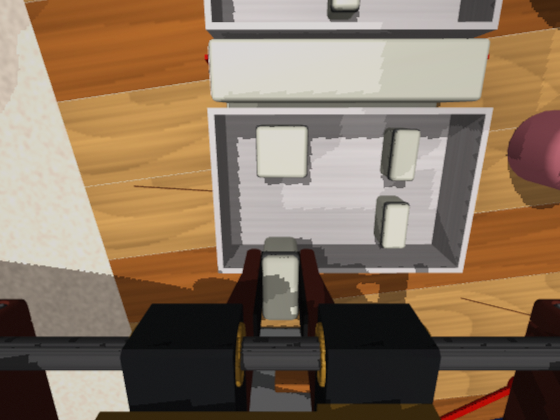

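The last small pot is held over the free corner at (281,285); the large pot (282,152) and smalls (404,155), (396,225) stand well. I'll place it and swing toward the right-hand cover.

```bash
python3 -m pendant '[{"gripper":0.95,"travel":[0,0,-0.04],"twist":0},{"gripper":0.95,"travel":[0,0,-0.075],"twist":0},{"gripper":0.95,"travel":[0,0,-0.087],"twist":0},{"gripper":0.95,"travel":[0,0,-0.087],"twist":0},{"gripper":0.6,"travel":[0,0,-0.087],"twist":0},{"gripper":0.6,"travel":[0,0,-0.087],"twist":0},{"gripper":0.6,"travel":[0,0,-0.087],"twist":0},{"gripper":0.6,"travel":[0,0,-0.087],"twist":0}]'
python3 -m pendant '[{"gripper":0.6,"travel":[0,0,0.04],"twist":0},{"gripper":0.6,"travel":[0,0,0.085],"twist":0},{"gripper":0.5,"travel":[0,-0.04,0.085],"twist":-0.14},{"gripper":0.5,"travel":[-0.002,-0.08,0.085],"twist":-0.28},{"gripper":0.5,"travel":[-0.003,-0.12,0.085],"twist":-0.42},{"gripper":0.5,"travel":[-0.005,-0.16,0.085],"twist":-0.56},{"gripper":0.5,"travel":[-0.006,-0.2,0.085],"twist":-0.7},{"gripper":0.5,"travel":[-0.0075,-0.2225,0.07],"twist":-0.84}]'
python3 -m pendant '[{"gripper":0.5,"travel":[0,0,-0.01],"twist":-0.14},{"gripper":0.5,"travel":[0,0,-0.02],"twist":-0.28},{"gripper":0.5,"travel":[0,0,-0.03],"twist":-0.42},{"gripper":0.5,"travel":[0,0,-0.04],"twist":-0.56},{"gripper":0.5,"travel":[0,0,-0.05],"twist":-0.7},{"gripper":0.5,"travel":[0,0,-0.05],"twist":-0.74},{"gripper":0.5,"travel":[0,0,-0.05],"twist":-0.74},{"gripper":0.5,"travel":[0,0,-0.05],"twist":-0.74}]'
python3 - <<'E'
from h import *
st(.453,-.34,.0365,-98.5)
s=snap('side');cv2.imwrite('pics/s5.png',cv2.resize(s['img'][150:310,160:370],None,fx=3.5,fy=3.5,interpolation=cv2.INTER_CUBIC)[:,:,::-1])
w=snap('wrist');H,S,V=cv2.split(cv2.cvtColor(w['img'],cv2.COLOR_RGB2HSV))
print('bar');rects(w,((H<15)&(S>110)&(V>60)).astype(np.uint8)*255,.035,(100,100,460,340),300)
cv2.imwrite('pics/w5.png',w['img'][:,:,::-1])
E
```

```text
time_s: 20.6
position: [0.4611, -0.1172, 0.1036]
ee_rot: [2.363, 2.068, 0.001]
force: [-0.5, 0.1, -0.3]
grip_width: 0.401
gripper_force: 0.0
time_s: 21.4
position: [0.4532, -0.3431, 0.1748]
ee_rot: [3.002, 0.912, 0.003]
force: [0.3, 0.3, -0.1]
grip_width: 0.5
gripper_force: 0.0
time_s: 22.2
position: [0.4532, -0.3398, 0.1229]
ee_rot: [3.133, -0.221, 0.001]
force: [0.3, -0.2, -0.8]
grip_width: 0.499
gripper_force: 0.0
t 22.2 p [ 0.4532 -0.3398  0.1229] close 81.9 w 43.9 F [ 0.3 -0.2 -0.8] q [-0.7   0.01  1.53  0.    1.6   1.01]
d [-0.0002 -0.0002 -0.0864] tw -0.007
bar
705 [284.9 205.5] [ 0.4571 -0.3436] [0.064 0.011] -8.1
1585 [108.4 234.8] [ 0.4647 -0.2376] [0.124 0.077] -8.1
14120 [414.4 193.5] [ 0.4499 -0.4388] [0.169 0.065] 1.3
```

View pics/s5.png

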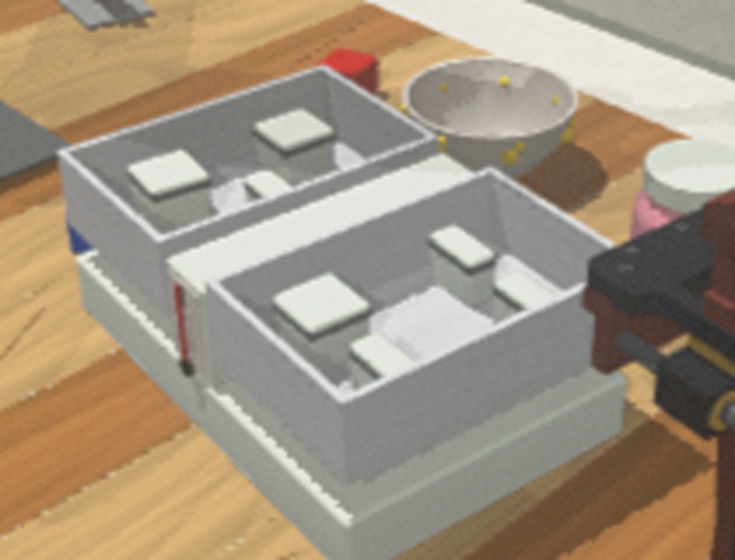

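View pics/w5.png

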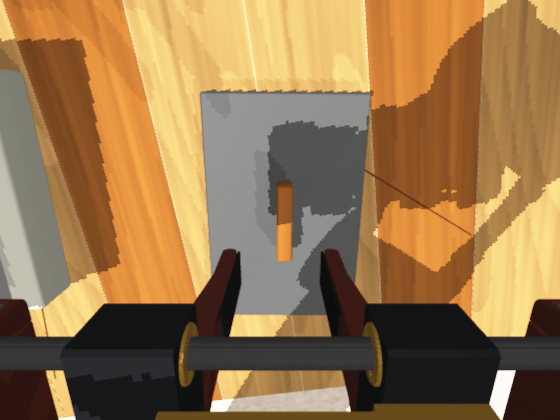

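The side view shows both rims at the same height and the needle (185,320) parallel to the housing edge, so the balance looks level. The wrist view shows the cover with its bar at (285,222), plate rows 92–315.

```bash
python3 - <<'E'
from h import *
w=snap('wrist');T=np.array(w['extrinsics']);print('cam',-T[:3,:3].T@T[:3,3],T[2,:3])
a=ray(w,285,92,.011);b=ray(w,285,315,.011);print(a,b,(a+b)/2)
print('bar ends top',ray(w,285,183,.035),ray(w,285,262,.035))
s=snap('side')
c=np.array([.518,-.016]);ux=np.array([.991,-.136])
e=c-ux*.09
print('needle vertical px',[ (proj(s,(*e,z))-[160,150])*3.5 for z in (.1,.07)])
print('rims',[[ (proj(s,(*(c+ux*x+np.array([.136,.991])*y),.11))-[160,150])*3.5 for x in(-.09,)] for y in (.139,.023,-.023,-.139)])
E
```

```text
cam [ 0.53734365 -0.35173827  0.26306911] [-0.30007033  0.0433103  -0.95293337]
[ 0.54800767 -0.35679025  0.011     ] [ 0.36051678 -0.33089197  0.011     ] [ 0.45426223 -0.34384111  0.011     ]
bar ends top [ 0.48645158 -0.3479467   0.035     ] [ 0.42471348 -0.33941876  0.035     ]
needle vertical px [array([180.63848499, 272.77046099]), array([185.57827004, 321.26855568])]
rims [[array([ 55.81630741, 145.49484515])], [array([156.38972109, 235.85958345])], [array([202.49533444, 277.2852598 ])], [array([339.18509055, 400.10036161])]]
```

```bash
python3 -m pendant '[{"gripper":0.5,"travel":[0.0013,-0.0037,-0.04],"twist":0},{"gripper":0.5,"travel":[0.0013,-0.0037,-0.07],"twist":0},{"gripper":0.5,"travel":[0.0013,-0.0037,-0.085],"twist":0},{"gripper":0.5,"travel":[0.0013,-0.0037,-0.085],"twist":0},{"gripper":0.5,"travel":[0.0013,-0.0037,-0.085],"twist":0},{"gripper":0.95,"travel":[0.0013,-0.0037,-0.085],"twist":0},{"gripper":0.95,"travel":[0.0013,-0.0037,-0.085],"twist":0},{"gripper":0.95,"travel":[0.0013,-0.0037,-0.085],"twist":0}]'
python3 - <<'E'
from h import *
st()
t=snap('top');H,S,V=cv2.split(cv2.cvtColor(t['img'],cv2.COLOR_RGB2HSV))
m=((S<30)&(V>60)).astype(np.uint8)*255
rects(t,m,.110,(225,175,385,300),3000,k=3)
cv2.imwrite('pics/t6.png',cv2.resize(np.hstack([t['img'][175:290,225:385],np.repeat(m[175:290,225:385,None],3,2)]),None,fx=2.5,fy=2.5)[:,:,::-1])
E
```

```text
time_s: 23.2
position: [0.4547, -0.3435, 0.0383]
ee_rot: [3.133, -0.223, 0.002]
force: [-0.3, 0.1, -0.2]
grip_width: 0.264
gripper_force: 0.0
t 23.2 p [ 0.4547 -0.3435  0.0383] close 81.9 w 23.3 F [-0.3  0.1 -0.2] q [-0.71  0.07  1.62  0.    1.45  1.01]
9246 [302.7 230.6] [ 0.5175 -0.017 ] [0.28 0.18] 82.6
```

View pics/t6.png

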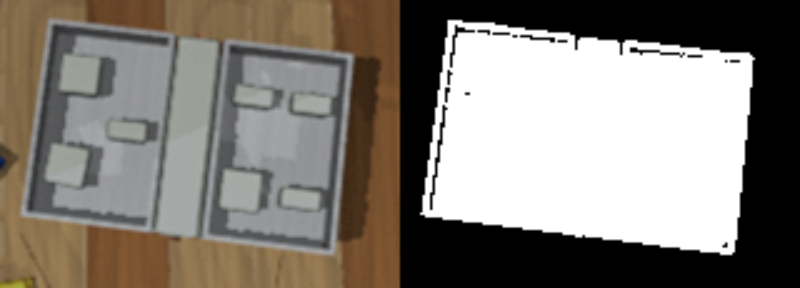

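The mask gives a clean 280×180 mm rectangle for the balance, with centre (0.5175,−0.017) and yaw −7.5°. All six pots stand flat inside the trays. Next I'll lift the cover.

```bash
python3 -m pendant '[{"gripper":0.95,"travel":[0,0,0],"twist":0},{"gripper":0.95,"travel":[0,0,0],"twist":0},{"gripper":0.95,"travel":[0,0,0],"twist":0},{"gripper":0.95,"travel":[0,0,0.02],"twist":0},{"gripper":0.95,"travel":[0,0,0.05],"twist":0},{"gripper":0.95,"travel":[0,0,0.09],"twist":0},{"gripper":0.95,"travel":[0,0,0.13],"twist":0},{"gripper":0.95,"travel":[0,0,0.15],"twist":0}]'
python3 -m pendant '[{"gripper":0.95,"travel":[0.006,0.03,0],"twist":0},{"gripper":0.95,"travel":[0.013,0.06,0],"twist":0},{"gripper":0.95,"travel":[0.021,0.1,0],"twist":0},{"gripper":0.95,"travel":[0.03,0.14,0],"twist":0},{"gripper":0.95,"travel":[0.038,0.18,0],"twist":0},{"gripper":0.95,"travel":[0.045,0.215,0],"twist":0},{"gripper":0.95,"travel":[0.05,0.235,0],"twist":0},{"gripper":0.95,"travel":[0.052,0.246,0],"twist":0}]'
python3 -m pendant '[{"gripper":0.95,"travel":[0,0,0],"twist":0.009},{"gripper":0.95,"travel":[0,0,0],"twist":0.009},{"gripper":0.95,"travel":[0,0,0],"twist":0.009}]'
python3 - <<'E'
from h import *
st(.5068,-.0973,.1375,82.4)
t=snap('top');H,S,V=cv2.split(cv2.cvtColor(t['img'],cv2.COLOR_RGB2HSV))
print(t['img'][240,330])
s=snap('side');cv2.imwrite('pics/s7.png',np.hstack([cv2.resize(s['img'][110:310,170:380],(420,400)),cv2.resize(t['img'][170:300,220:400],(380,274))] if 0 else [cv2.resize(s['img'][110:310,170:380],(400,380)),cv2.resize(t['img'][140:330,200:400],(400,380))])[:,:,::-1])
g=((S<70)&(V<125)).astype(np.uint8)*255;rects(t,g,.161,(300,170,385,300),800,k=3)
E
```

```text
time_s: 24.05
position: [0.455, -0.3438, 0.1914]
ee_rot: [3.131, -0.223, 0.006]
force: [-0.1, -0.3, -0.7]
grip_width: 0.135
gripper_force: 30.0
time_s: 24.85
position: [0.5065, -0.0954, 0.1869]
ee_rot: [-3.134, 0.22, 0.001]
force: [0.4, 0.2, -1.4]
grip_width: 0.131
gripper_force: 30.0
time_s: 25.15
position: [0.5062, -0.0984, 0.1872]
ee_rot: [3.134, -0.211, -0.001]
force: [0.2, -0.3, -1.6]
grip_width: 0.135
gripper_force: 30.0
t 25.1 p [ 0.5062 -0.0984  0.1872] close 82.3 w 11.9 F [ 0.2 -0.3 -1.6] q [-0.26 -0.14  1.56 -0.    1.72  1.45]
d [ 0.0006  0.0011 -0.0497] tw 0.002
[38 44 52]
3383 [337.4 241.5] [ 0.5216 -0.1038] [0.233 0.176] -1.0
```

View pics/s7.png

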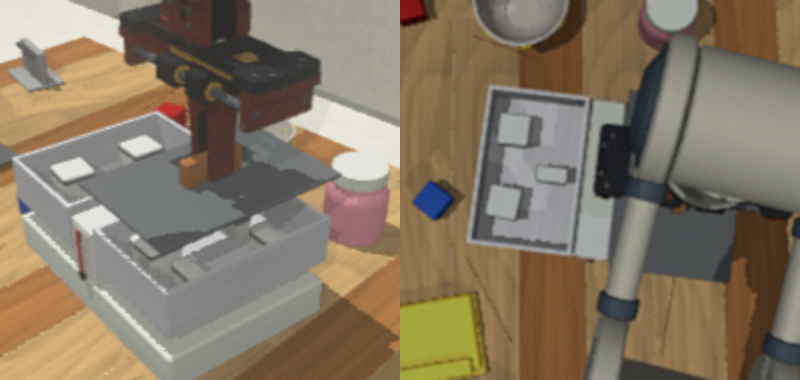

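```bash
python3 - <<'E'
from h import *
s=snap('side')
ux=np.array([np.cos(.133),-np.sin(.133)]);uy=np.array([np.sin(.133),np.cos(.133)])
for c in ([.5062,-.0984],):
  for a,b in ((-95,63),(-95,-63),(95,-63)):
    p=proj(s,(*(np.array(c)+ux*a/1e3+uy*b/1e3),.1605));print(p.round(1),((p-[170,110])*[1.905,1.9]).round())
im=s['img'];H,S,V=cv2.split(cv2.cvtColor(im,cv2.COLOR_RGB2HSV))
g=((V<125)&(S<70)).astype(np.uint8)*255
m=np.zeros_like(g);m[110:260,200:350]=g[110:260,200:350];m=cv2.morphologyEx(m,cv2.MORPH_OPEN,np.ones((3,3)))
c=max(cv2.findContours(m,0,1)[0],key=cv2.contourArea).reshape(-1,2)
print(c[c[:,0].argmin()],c[c[:,1].argmax()],c[c[:,0].argmax()])
E
```

```text
[211.7 204.2] [ 79. 179.]
[256.  240.9] [164. 249.]
[350.3 199.6] [343. 170.]
[212 206] [274 249] [342 205]
```

```bash
python3 -m pendant '[{"gripper":0.95,"travel":[0.0005,0.001,-0.015],"twist":0},{"gripper":0.95,"travel":[0.0005,0.001,-0.03],"twist":0},{"gripper":0.95,"travel":[0.0005,0.001,-0.034],"twist":0},{"gripper":0.95,"travel":[0.0005,0.001,-0.034],"twist":0},{"gripper":0.95,"travel":[0.0005,0.001,-0.034],"twist":0}]'
python3 - <<'E'
from h import *
st()
s=snap('side');cv2.imwrite('pics/s8.png',cv2.resize(s['img'][170:290,200:360],(800,600),interpolation=cv2.INTER_CUBIC)[:,:,::-1])
ux=np.array([np.cos(.133),-np.sin(.133)]);uy=np.array([np.sin(.133),np.cos(.133)]);c=np.array([.5068,-.0973])
f=lambda a,b,z:((proj(s,(*(c+ux*a+uy*b),z))-[200,170])*5).round()
for n,A,B,z in(('plate',.095,.063,.1275),('rim',.09,.058,.11)):
  print(n,f(-A,B,z),f(-A,-B,z),f(A,-B,z))
E
```

```text
time_s: 25.8
position: [0.5068, -0.0962, 0.1533]
ee_rot: [-3.135, 0.209, 0.0]
force: [0.4, -0.0, -0.4]
grip_width: 0.135
gripper_force: 30.0
t 25.8 p [ 0.5068 -0.0962  0.1533] close 82.4 w 11.8 F [ 0.4 -0.  -0.4] q [-0.25 -0.14  1.61  0.    1.66  1.45]
plate [ 66. 254.] [282. 443.] [741. 230.]
rim [ 91. 298.] [288. 474.] [715. 271.]
```

View pics/s8.png

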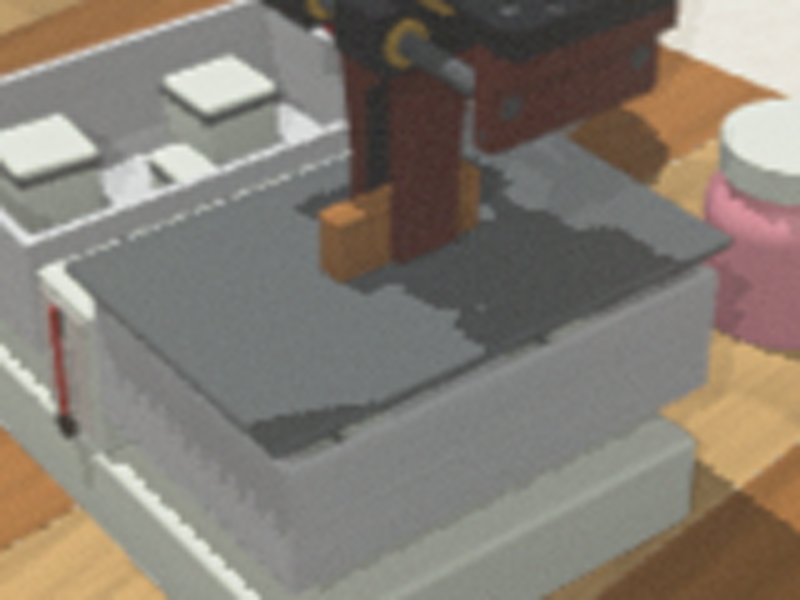

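The plate corners (272,455) and (735,240) sit over the tray edges (290 and 712) with an even overhang, so it is aligned to about 1–2 mm. Now I'll lower and release.

```bash
python3 -m pendant '[{"gripper":0.95,"travel":[0,0,-0.004],"twist":0},{"gripper":0.95,"travel":[0,0,-0.008],"twist":0},{"gripper":0.95,"travel":[0,0,-0.012],"twist":0},{"gripper":0.95,"travel":[0,0,-0.015],"twist":0},{"gripper":0.95,"travel":[0,0,-0.018],"twist":0},{"gripper":0.95,"travel":[0,0,-0.019],"twist":0},{"gripper":0.95,"travel":[0,0,-0.019],"twist":0},{"gripper":0.95,"travel":[0,0,-0.019],"twist":0}]'
python3 -m pendant '[{"gripper":0.7,"travel":[0,0,0],"twist":0},{"gripper":0.6,"travel":[0,0,0],"twist":0},{"gripper":0.6,"travel":[0,0,0],"twist":0},{"gripper":0.6,"travel":[0,0,0],"twist":0},{"gripper":0.6,"travel":[0,0,0.02],"twist":0},{"gripper":0.6,"travel":[0,0,0.06],"twist":0},{"gripper":0.6,"travel":[0,0,0.1],"twist":0},{"gripper":0.6,"travel":[0,0,0.1],"twist":0}]'
python3 - <<'E'
from h import *
st(.4552,.3509,.12,89.5)
s=snap('side');cv2.imwrite('pics/s9.png',cv2.resize(s['img'][170:290,200:360],(640,480),interpolation=cv2.INTER_CUBIC)[:,:,::-1])
E
```

```text
time_s: 26.65
position: [0.5069, -0.0962, 0.1345]
ee_rot: [3.135, -0.209, 0.0]
force: [0.2, 0.4, -1.2]
grip_width: 0.139
gripper_force: 30.0
time_s: 27.45
position: [0.5087, -0.0967, 0.2415]
ee_rot: [3.133, -0.209, 0.017]
force: [0.3, 0.2, 1.1]
grip_width: 0.4
gripper_force: 0.0
t 27.4 p [ 0.5087 -0.0967  0.2415] close 82.4 w 35.2 F [0.3 0.2 1.1] q [-0.25 -0.14  1.46  0.    1.81  1.45]
d [-0.0535  0.4476 -0.1215] tw 0.124
```

View pics/s9.png

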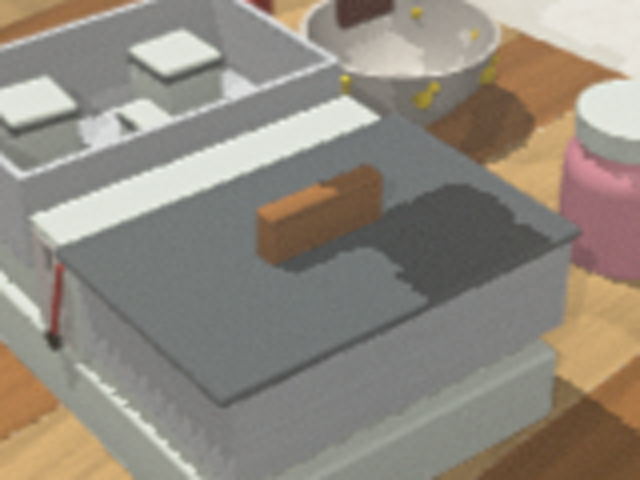

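The right cover sits flat and seated with its plate on the rim (corners (225,403), (578,232)), and the needle leans to it as expected. On to the left cover.

```bash
python3 -m pendant '[{"gripper":0.5,"travel":[-0.006,0.045,0],"twist":0},{"gripper":0.5,"travel":[-0.012,0.092,0],"twist":0},{"gripper":0.5,"travel":[-0.018,0.14,0],"twist":0.03},{"gripper":0.5,"travel":[-0.024,0.188,0],"twist":0.06},{"gripper":0.5,"travel":[-0.03,0.236,0],"twist":0.09},{"gripper":0.5,"travel":[-0.036,0.284,0],"twist":0.12},{"gripper":0.5,"travel":[-0.042,0.332,0],"twist":0.124},{"gripper":0.5,"travel":[-0.048,0.38,0],"twist":0.124}]'
python3 -m pendant '[{"gripper":0.5,"travel":[-0.004,0.04,-0.02],"twist":0},{"gripper":0.5,"travel":[-0.004,0.067,-0.06],"twist":0},{"gripper":0.5,"travel":[-0.004,0.067,-0.1],"twist":0},{"gripper":0.5,"travel":[-0.004,0.067,-0.11],"twist":0},{"gripper":0.5,"travel":[-0.004,0.067,-0.11],"twist":0},{"gripper":0.5,"travel":[-0.004,0.067,-0.11],"twist":0}]'
python3 - <<'E'
from h import *
st(.4552,.35,.0375,89.5)
w=snap('wrist','w10.png');H,S,V=cv2.split(cv2.cvtColor(w['img'],cv2.COLOR_RGB2HSV))
print('bar');rects(w,((H<15)&(S>110)&(V>60)).astype(np.uint8)*255,.035,(200,150,360,300),300)
print('plate');rects(w,((S<45)&(V<170)).astype(np.uint8)*255,.011,(150,20,430,300),3000,k=5)
E
```

```text
time_s: 28.3
position: [0.4579, 0.2855, 0.2329]
ee_rot: [3.141, -0.014, -0.002]
force: [1.3, -0.5, -0.2]
grip_width: 0.507
gripper_force: 0.0
time_s: 28.9
position: [0.4556, 0.3505, 0.1262]
ee_rot: [-3.141, 0.016, -0.003]
force: [-0.6, -0.7, 0.4]
grip_width: 0.497
gripper_force: 0.0
t 28.9 p [0.4556 0.3505 0.1262] close 89.4 w 43.7 F [-0.6 -0.7  0.4] q [ 0.6   0.03  1.5  -0.    1.61  2.18]
d [-0.0004 -0.0005 -0.0887] tw 0.001
bar
1150 [281.4 221.3] [0.4582 0.3494] [0.063 0.012] -0.9
plate
28937 [281.2 188.6] [0.4636 0.3497] [0.173 0.124] -0.5
```

View pics/w10.png

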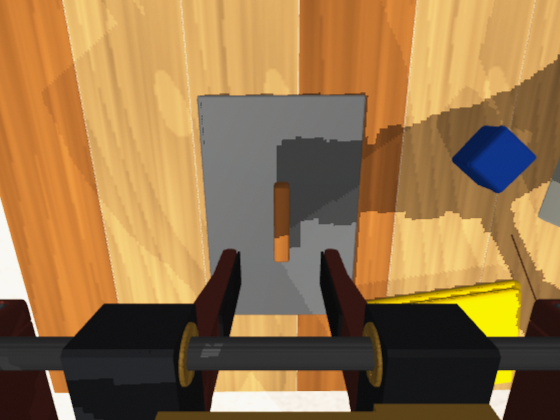

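The wrist view shows the left cover, plate at cols 200–365 and rows 96–313, bar at (281,221), under the jaws.

```bash
python3 -m pendant '[{"gripper":0.5,"travel":[0,-0.001,-0.04],"twist":0},{"gripper":0.5,"travel":[0,-0.001,-0.07],"twist":0},{"gripper":0.5,"travel":[0,-0.001,-0.0875],"twist":0},{"gripper":0.5,"travel":[0,-0.001,-0.0875],"twist":0},{"gripper":0.95,"travel":[0,-0.001,-0.0875],"twist":0},{"gripper":0.95,"travel":[0,-0.001,-0.0875],"twist":0},{"gripper":0.95,"travel":[0,-0.001,-0.0875],"twist":0},{"gripper":0.95,"travel":[0,-0.001,-0.0875],"twist":0}]'
python3 -m pendant '[{"gripper":0.95,"travel":[0,0,0],"twist":0},{"gripper":0.95,"travel":[0,0,0],"twist":0},{"gripper":0.95,"travel":[0,0,0.02],"twist":0},{"gripper":0.95,"travel":[0,0,0.06],"twist":0},{"gripper":0.95,"travel":[0,0,0.1],"twist":0},{"gripper":0.95,"travel":[0,0,0.14],"twist":0},{"gripper":0.95,"travel":[0,0,0.16],"twist":0},{"gripper":0.95,"travel":[0,0,0.16],"twist":0}]'
python3 -m pendant '[{"gripper":0.95,"travel":[0.007,-0.03,0],"twist":-0.03},{"gripper":0.95,"travel":[0.017,-0.07,0],"twist":-0.06},{"gripper":0.95,"travel":[0.029,-0.115,0],"twist":-0.09},{"gripper":0.95,"travel":[0.041,-0.16,0],"twist":-0.122},{"gripper":0.95,"travel":[0.053,-0.205,0],"twist":-0.122},{"gripper":0.95,"travel":[0.063,-0.245,0],"twist":-0.122},{"gripper":0.95,"travel":[0.069,-0.27,0],"twist":-0.122},{"gripper":0.95,"travel":[0.0725,-0.286,0],"twist":-0.122}]'
python3 -m pendant '[{"gripper":0.95,"travel":[0,0,0],"twist":0},{"gripper":0.95,"travel":[0,0,0],"twist":0},{"gripper":0.95,"travel":[0,0,0],"twist":0}]'
python3 - <<'E'
from h import *
st(.5282,.0633,.16,82.4)
s=snap('side');t=snap('top');cv2.imwrite('pics/s11.png',np.hstack([cv2.resize(s['img'][130:290,150:310],(400,400)),cv2.resize(t['img'][150:310,200:360],(400,400))])[:,:,::-1])
E
```

```text
time_s: 29.75
position: [0.4555, 0.3501, 0.0383]
ee_rot: [-3.14, 0.015, -0.003]
force: [0.5, -0.4, -0.3]
grip_width: 0.171
gripper_force: 0.0
time_s: 30.55
position: [0.4559, 0.3505, 0.2007]
ee_rot: [-3.138, 0.014, -0.008]
force: [0.1, 0.6, -1.6]
grip_width: 0.136
gripper_force: 30.0
time_s: 31.35
position: [0.5269, 0.0614, 0.1938]
ee_rot: [3.134, -0.21, -0.006]
force: [-0.3, 0.1, -1.6]
grip_width: 0.134
gripper_force: 30.0
time_s: 31.65
position: [0.5269, 0.0646, 0.1957]
ee_rot: [-3.135, 0.204, 0.003]
force: [0.3, -0.5, -1.3]
grip_width: 0.136
gripper_force: 30.0
t 31.6 p [0.5269 0.0646 0.1957] close 82.5 w 11.9 F [ 0.3 -0.5 -1.3] q [ 0.06 -0.1   1.51  0.    1.74  1.76]
d [ 0.0013 -0.0013 -0.0357] tw -0.002
```

View pics/s11.png

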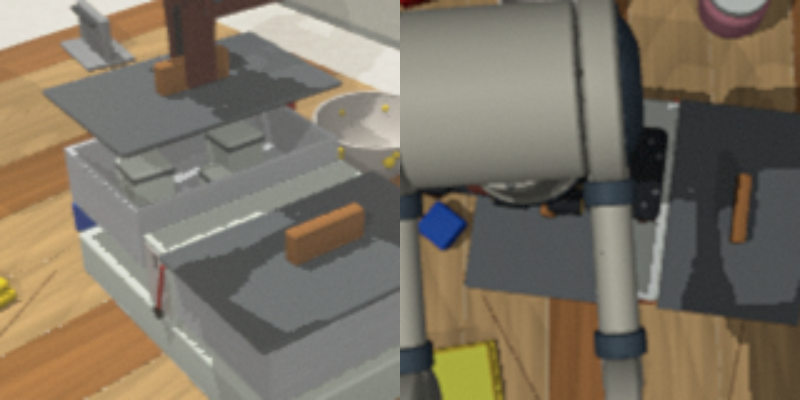

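The picture shows the left cover held level above the left tray (plate corners (43,95), (125,155), (342,85) in the crop), with the right cover flat. A numeric corner check comes next, then lowering.

```bash
python3 - <<'E'
from h import *
s=snap('side');st()
ux=np.array([np.cos(.133),-np.sin(.133)]);uy=np.array([np.sin(.133),np.cos(.133)]);c=np.array([.5269,.0646])
for a,b in((-1,1),(-1,-1),(1,-1)): print(proj(s,(*(c+ux*a*.095+uy*b*.063),.169)).round(1))
# right cover bar from top (seated, tray sunk: bar top .131)
t=snap('top');H,S,V=cv2.split(cv2.cvtColor(t['img'],cv2.COLOR_RGB2HSV))
rects(t,((H<15)&(S>110)&(V>50)).astype(np.uint8)*255,.131,(330,210,360,255),30)
E
```

```text
t 31.8 p [0.5271 0.0647 0.1966] close 82.6 w 11.6 F [ 0.3 -0.4 -1.2] q [ 0.06 -0.1   1.5   0.    1.74  1.76]
[167.2 164.4]
[199.3 190.6]
[287.9 161. ]
127 [336.1 233. ] [ 0.5056 -0.0947] [0.06  0.013] -7.8
```

```bash
python3 -m pendant '[{"gripper":0.95,"travel":[0.0005,-0.0005,-0.02],"twist":-0.002},{"gripper":0.95,"travel":[0.0005,-0.0005,-0.033],"twist":-0.002},{"gripper":0.95,"travel":[0.0005,-0.0005,-0.038],"twist":-0.002},{"gripper":0.95,"travel":[0.0005,-0.0005,-0.042],"twist":-0.002},{"gripper":0.95,"travel":[0.0005,-0.0005,-0.046],"twist":-0.002},{"gripper":0.95,"travel":[0.0005,-0.0005,-0.05],"twist":-0.002},{"gripper":0.95,"travel":[0.0005,-0.0005,-0.054],"twist":-0.002},{"gripper":0.95,"travel":[0.0005,-0.0005,-0.054],"twist":-0.002}]'
python3 -c "
from h import *
st()
t=snap('top');H,S,V=cv2.split(cv2.cvtColor(t['img'],cv2.COLOR_RGB2HSV))
rects(t,((H<15)&(S>110)&(V>50)).astype(np.uint8)*255,.139,(330,210,360,255),30)"
```

```text
time_s: 32.65
position: [0.5279, 0.0633, 0.1427]
ee_rot: [-3.135, 0.209, -0.0]
force: [0.5, 0.4, 0.2]
grip_width: 0.136
gripper_force: 30.0
t 32.6 p [0.5279 0.0633 0.1427] close 82.4 w 12.0 F [0.5 0.4 0.2] q [ 0.06 -0.09  1.59  0.    1.64  1.76]
125 [336.4 232.9] [ 0.5049 -0.0947] [0.059 0.013] -8.1
```

```bash
python3 -m pendant '[{"gripper":0.8,"travel":[0,0,0],"twist":0},{"gripper":0.6,"travel":[0,0,0],"twist":0},{"gripper":0.6,"travel":[0,0,0],"twist":0},{"gripper":0.6,"travel":[0,0,0],"twist":0},{"gripper":0.6,"travel":[0,0,0.02],"twist":0},{"gripper":0.6,"travel":[0,0,0.06],"twist":0},{"gripper":0.6,"travel":[0,0,0.1],"twist":0},{"gripper":0.6,"travel":[0,0,0.14],"twist":0}]'
python3 -m pendant '[{"gripper":0.6,"travel":[0,-0.04,0],"twist":0},{"gripper":0.6,"travel":[0,-0.085,0],"twist":0},{"gripper":0.6,"travel":[0,-0.13,0],"twist":0},{"gripper":0.6,"travel":[0,-0.175,0],"twist":0},{"gripper":0.6,"travel":[0,-0.22,0],"twist":0},{"gripper":0.6,"travel":[0,-0.265,0],"twist":0},{"gripper":0.6,"travel":[-0.02,-0.31,0],"twist":0},{"gripper":0.6,"travel":[-0.03,-0.35,0],"twist":0}]'
python3 -m pendant '[{"gripper":0.6,"travel":[0,0,0],"twist":0},{"gripper":0.6,"travel":[0,0,0],"twist":0},{"gripper":0.6,"travel":[0,0,0],"twist":0},{"gripper":0.6,"travel":[0,0,0],"twist":0},{"gripper":0.6,"travel":[0,0,0],"twist":0},{"gripper":0.6,"travel":[0,0,0],"twist":0},{"gripper":0.6,"travel":[0,0,0],"twist":0},{"gripper":0.6,"travel":[0,0,0],"twist":0}]' >/dev/null
python3 - <<'E'
from h import *
st()
ux=np.array([np.cos(.133),-np.sin(.133)]);uy=np.array([np.sin(.133),np.cos(.133)])
C={}
for n in('side','top'):
    s=snap(n);H,S,V=cv2.split(cv2.cvtColor(s['img'],cv2.COLOR_RGB2HSV))
    m=((H<15)&(S>110)&(V>50)).astype(np.uint8)*255
    print(n);
    for nm,x in(('L',(.5275,.064)),('R',(.5065,-.0965))):
        u,v=proj(s,(*x,.127)).astype(int);print(nm,(u,v))
        rects(s,m,.139,(u-32,v-26,u+32,v+26),25)
    if n=='side':
        r=((H<8)|(H>172))&(S>130)&(V>50);ys,xs=np.nonzero(r[215:270,200:225]);print('needle',np.polyfit(ys,xs,1) if len(ys)>5 else len(ys),'pred slope',5/48.5)
    # plate extents
    g=((V<135)&(S<60)).astype(np.uint8)*255
    if n=='top': print('plates');rects(s,g,.115,(225,170,303,300),800,k=3);rects(s,g,.115,(303,170,390,300),800,k=3)
E
```

```text
time_s: 33.5
position: [0.5276, 0.0632, 0.2844]
ee_rot: [3.135, -0.209, -0.0]
force: [0.5, 0.4, 0.7]
grip_width: 0.401
gripper_force: 0.0
time_s: 34.3
position: [0.4967, -0.2889, 0.2829]
ee_rot: [3.134, -0.21, -0.0]
force: [0.4, 0.0, 0.6]
grip_width: 0.397
gripper_force: 0.0
t 35.1 p [ 0.498  -0.2865  0.283 ] close 82.4 w 35.1 F [-0.6  0.3 -1. ] q [-0.58  0.03  1.22  0.    1.89  1.12]
side
L (np.int64(229), np.int64(182))
213 [229.7 183.4] [0.512  0.0444] [0.073 0.044] -8.8
306 [239.2 165.8] [0.5525 0.0739] [0.164 0.061] -0.0
R (np.int64(280), np.int64(218))
348 [279.1 218.2] [ 0.4937 -0.1073] [0.074 0.034] -7.7
needle [0.11645152 8.04009887] pred slope 0.10309278350515463
top
L (np.int64(263), np.int64(223))
121 [263. 224.] [0.5258 0.0637] [0.058 0.012] -7.3
R (np.int64(336), np.int64(232))
132 [336.5 232.6] [ 0.505  -0.0948] [0.059 0.013] -7.6
47 [365.5 242.9] [ 0.4939 -0.1555] [0.084 0.009] -2.5
plates
4679 [264.4 225.9] [0.5261 0.0623] [0.189 0.13 ] -7.3
4745 [335.3 234.3] [ 0.5054 -0.0948] [0.189 0.127] -7.7
```

```bash
python3 - <<'E'
from h import *
s=snap('side');H,S,V=cv2.split(cv2.cvtColor(s['img'],cv2.COLOR_RGB2HSV))
g=((V<135)&(S<60)).astype(np.uint8)*255
for nm,c,seed in(('L',(.526,.0635),(215,195)),('R',(.5052,-.0948),(262,225))):
    for ang in [.133]:
        ux=np.array([np.cos(ang),-np.sin(ang)]);uy=np.array([np.sin(ang),np.cos(ang)])
        P=[proj(s,(*(np.array(c)+ux*a*.095+uy*b*.063),.115)) for a,b in((-1,1),(-1,-1),(1,-1),(1,1))]
    print(nm,np.round(P,1).tolist())
    # measured: edge along vertical scan lines, gradient between predicted corners
    G=cv2.cvtColor(s['img'],cv2.COLOR_RGB2GRAY).astype(float)
    for i in range(4):
        p,q=P[i],P[(i+1)%4];o=[]
        for f in(.15,.35,.65,.85):
            x,y=p+(q-p)*f;x=int(round(x));col=cv2.GaussianBlur(G,(3,3),0)[int(y)-6:int(y)+10,x];d=np.abs(np.diff(col));k=d.argmax();o.append((round(int(y)-6+k+.5-y,1),int(d[k])))
        print(' edge',i,o)
E
```

```text
L [[171.0, 189.9], [202.3, 218.1], [287.6, 186.2], [251.6, 164.0]]
 edge 0 [(np.float64(3.4), 8), (np.float64(3.8), 6), (np.float64(3.3), 6), (np.float64(3.7), 6)]
 edge 1 [(np.float64(8.2), 38), (np.float64(7.6), 44), (np.float64(7.2), 38), (np.float64(7.5), 38)]
 edge 2 [(np.float64(7.7), 11), (np.float64(1.1), 23), (np.float64(0.7), 18), (np.float64(-3.8), 12)]
 edge 3 [(np.float64(7.6), 17), (np.float64(8.4), 19), (np.float64(-4.3), 19), (np.float64(-2.5), 16)]
R [[212.2, 226.7], [254.7, 264.9], [345.7, 221.8], [298.7, 192.8]]
 edge 0 [(np.float64(-5.9), 14), (np.float64(2.5), 7), (np.float64(3.0), 7), (np.float64(3.4), 7)]
 edge 1 [(np.float64(3.1), 17), (np.float64(2.7), 16), (np.float64(2.6), 17), (np.float64(3.2), 17)]
 edge 2 [(np.float64(0.0), 15), (np.float64(-5.2), 22), (np.float64(0.5), 10), (np.float64(-1.7), 15)]
 edge 3 [(np.float64(0.6), 43), (np.float64(0.8), 42), (np.float64(-4.3), 39), (np.float64(0.9), 43)]
```

```bash
python3 -c "
from h import *
print(bot.sign_off())"
```

```text
the job is handed in; nothing more can be done
None
```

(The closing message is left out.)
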